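# Swap two reagent bottles in a slanted spring-held rack

### The arm

A 6-joint arm with a two-finger parallel gripper is mounted at the origin on the work surface. World frame = base frame: x ahead of the robot, y to its left, z up, the work surface at z = 0. Lengths are in mm, angles in rad, forces in N, time in s.
With the tool pointing down it reaches from about 275 to 750 mm from the base axis. Payload 10.2 kg.
Tool frame: the origin (TCP) lies midway between the tips of the shut fingers; the grasp point (between the pads) lies 19 mm behind it; z points along the fingers, y is the line along which they close (so a half turn about z gives the same grasp; the last joint's range is limited). The gripper opens to 85 mm and grips with 20 to 120 N. Pads are 22 mm wide; open, the fingers measure 114 mm over their backs; the gripper's body (76 mm by 85 mm) begins 54 mm behind the grasp point. The pads swing forward as they close: fully open they stand 13 mm farther back than shut.
Start: joints at [-0.223, 0.313, 1.498, -0, 1.331, -0.223], TCP at [525.006, -0.013, 231.294] pointing down, gripper open.
Joint ranges: [-2.94, 2.94], [-0.97, 2.17], [0.19, 2.56], [-1.23, 4.37], [0.02, 3.11], [-2.88, 2.88]. Speed limits (rad/s): [2.39, 2.39, 3.01, 3.14, 3.14, 3.14].

### API

Orientations are given as a unit quaternion [w, x, y, z].
In Python, from rig import ctrl gives the robot as it stands.
- The arm moves only by the tool arm_command, never from a script. Its argument "increments" is a list of rows, each an object with "dr": the turn, a rotation vector about the tool's x, y, z in units of pi/4 rad (1.0 is pi/4 rad), a list of three; "offset": the shift along the tool's x, y, z in units of 120 mm (1.0 is 120 mm), a list of three; "hand": the opening, from -1 (shut) to 1 (fully open). A call has 1 to 8 rows; each row shifts and turns the commanded pose from where the row before left it, along the tool's axes as they then stand; what a row does not reach is not made up. A row lasts 1/10 s, in which the tool goes at most 50 mm and 8.59 degrees, less where a joint would pass 70% of its speed; a pose out of reach is approached as far as the arm can. A call with a number of a shift or a turn outside -1 to 1 is refused whole. A call with a gripper value outside its range is refused whole. The fingers move at their own pace and stop on an object; "grip_force" is the grip in N (left out, the last holds). Time passes only in rows, so rows that do not move let the fingers close. It gives the time, the measured TCP pose, the force, the opening and the grip force at its end, in the units of the state.
- ctrl.sense(): the state, without advancing time (a new reading comes with each control period).
- ctrl.capture(name): name is "scene" or "side" or "wrist"; returns the picture (400x640x3 uint8, red, green, blue); there is no depth.
- ctrl.camera_info(name): a dict with "K" (3x3 intrinsics, pixels), "dist" ([k1, k2, p1, p2, k3] as OpenCV has them; the pictures are not rectified), "R" (3x3) and "t" (3): a world point X has camera coordinates R X + t. Camera axes: x right, y down, z forward; pixel columns grow to the right and rows downward; lengths in mm; the calibration is good to about 2 mm. A picture is of the moment at which its call begins: read the wrist's pose just before it. camera_info takes no time and is no camera call; for the wrist camera it gives the pose at the moment of the call.
- ctrl.finish_job(): hands the job in; it is judged then, once.
The state is a dict: "time_s": time; "joints": joint angles; "dq": joint speeds; "tau": joint torques, N m; "eef_pos": TCP position; "ee_rot": TCP orientation; "force": force on the tool from outside, world axes, zero at the start; "wrist_torque": the same for the moment, N m; "grip_width": opening from 0.0 (shut) to 1.0 (fully open); "grip_force": force on a finger pad.
Only numpy, scipy, OpenCV 4.12 (cv2) and the standard library are available. Lean on these libraries where they do the work, as an engineer would, in place of code of your own. Each camera call takes 0.05 s, during which the arm holds its last target. There are 200 camera calls.

### The job

The amber bottle with the white cap and the green bottle with the red cap are in each other's bays of the slanted rack: swap them, drawing each out along its slope from under the spring roller and pushing it gently, without ramming, into the other bay until it is fully home against the foot plate. The light blue pad is kept free so that one bottle can stand there in the meantime. Never lay a bottle down, and leave everything else where it stands.

Things in the scene. Friction and masses are not known exactly. Their poses are not given: they have to be found in the camera images.
- amber_bottle: Amber glass reagent bottle, white cap, paper label band. 162 mm tall, round about its own z; origin at the centre of its underside, z toward the cap. Underside 48 mm across, widening to 64 mm at 20 mm up; straight 64 mm body to 104; shoulder to a 34 mm neck at 120; cap 42 mm across from 128 to 162 mm. Mass 0.22 to 0.4 kg. Leaning, it can pivot in a grip on the cap; 60 N holds it.
- green_bottle: Green glass reagent bottle, red cap, paper label band. 162 mm tall, round about its own z; origin at the centre of its underside, z toward the cap. Underside 48 mm across, widening to 64 mm at 20 mm up; straight 64 mm body to 104; shoulder to a 34 mm neck at 120; cap 42 mm across from 128 to 162 mm. Mass 0.22 to 0.4 kg. Leaning, it can pivot in a grip on the cap; 60 N holds it.
- bay_left: Left (+y) bay of the slanted rack, a blue trough. Origin: centre of the top of its foot plate. z: up along the axis of a home bottle, leaning 30 degrees from vertical toward the robot; x: up and away from the robot, out of the trough; y: across. A home bottle's origin and z coincide with these. Back plate face at x = -32 mm, side walls at y = +-36 mm, all ending at z = 86 mm; nothing above that.
- bay_right: Right (-y) bay of the same rack, the same in every measure, in its own frame; the two axes are 125 mm apart and parallel. In each bay a fixed bridge, out to x = +68 mm, crosses the trough between z = 39 and 61 mm and carries a sprung roller, so a bottle goes in and out only by sliding along z. The rubber foot plate is sprung (5 N preload, 2500 N/m, 6 mm).
- roller_left (a joint): Slide of the left bay's steel cross-roller, 14 mm thick, centred at z = 50 mm in the bay, m, growing along the bay's +x: 0 touching a home bottle (at x = 32 mm), -0.004 empty bay, at most 0.012. Spring 300 N/m, about 5.4 N at 0. It holds a bottle by friction: let go halfway, it stays there. Pull out with 8 to 13 N; push in with 3 to 8 N until it is felt to stop on the foot plate.
- roller_right (a joint): The same roller of the right bay; the same measures and forces.
- pad: Light blue absorbent pad lying fixed on the bench, 140 x 140 mm, 4 mm thick; origin at the centre of its underside. Kept clear: a bottle can stand upright on it.
- wash_bottle: White plastic wash bottle with a bent spout, 72 mm across, 205 mm high; origin at the centre of its underside. A bystander: not to be moved.
- steel_beaker: Open steel beaker, 100 mm across, 100 mm high; origin at the centre of its underside. A bystander: not to be moved.
- tube_rack: Blue test-tube rack 100 x 200 mm, 70 mm high, a few capped tubes up to 112 mm; origin at the centre of its underside. A bystander: not to be moved.
- swab_jar: White jar with a blue lid, 64 mm across, 90 mm high; origin at the centre of its underside. A bystander: not to be moved.
- tip_box: Grey box with a blue lid, 85 x 120 mm, 70 mm high; origin at the centre of its underside. A bystander: not to be moved.
- pen_cup: White cup holding two pens, 72 mm across, 135 mm high with the pens; origin at the centre of its underside. A bystander: not to be moved.

How it is judged (in metres and radians):
At the end, for the whole second after the job is handed in: Each bottle rests, still and released, in the bay where the other one began (over 100 mm from its own start): its underside within 5 mm of the foot plate along the slope, within 8 mm of the bay's axis sideways, and its axis within 0.08 rad of the bay's (((angle between the z axis of amber_bottle and the z axis of bay_left, either way round below 0.08 rad and z of amber_bottle in the frame of bay_left between -0.008 and 0.005 m and x of amber_bottle in the frame of bay_left between -0.008 and 0.008 m and y of amber_bottle in the frame of bay_left between -0.008 and 0.008 m and angle between the z axis of green_bottle and the z axis of bay_right, either way round below 0.08 rad and z of green_bottle in the frame of bay_right between -0.008 and 0.005 m and x of green_bottle in the frame of bay_right between -0.008 and 0.008 m and y of green_bottle in the frame of bay_right between -0.008 and 0.008 m) or (angle between the z axis of amber_bottle and the z axis of bay_right, either way round below 0.08 rad and z of amber_bottle in the frame of bay_right between -0.008 and 0.005 m and x of amber_bottle in the frame of bay_right between -0.008 and 0.008 m and y of amber_bottle in the frame of bay_right between -0.008 and 0.008 m and angle between the z axis of green_bottle and the z axis of bay_left, either way round below 0.08 rad and z of green_bottle in the frame of bay_left between -0.008 and 0.005 m and x of green_bottle in the frame of bay_left between -0.008 and 0.008 m and y of green_bottle in the frame of bay_left between -0.008 and 0.008 m)) and distance of each of amber_bottle, green_bottle from where it was at the start of the episode above 0.1 m and linear speed of each of amber_bottle, green_bottle below 0.01 m/s); the robot touches nothing.
It fails at once if a bottle is laid down (tilted more than 70 degrees) (angle between any of amber_bottle, green_bottle's own z axis and vertical above 1.22 rad).
It fails at once if a bottle is rammed against a bay (over 60 N) (contact force between any of amber_bottle, green_bottle and bay_left above 60 N or contact force between any of amber_bottle, green_bottle and bay_right above 60 N).
It fails at once if a bystander is moved by more than 30 mm (distance of any of wash_bottle, steel_beaker, tube_rack, swab_jar, tip_box, pen_cup from where it was at the start of the episode above 0.03 m).
It also fails if it takes over 72 s, if anything falls off the work surface, if the arm or the gripper's body presses on something with over 40 N, if the wrist force passes 120 N, or if a joint passes its speed limit or range.

## Working session

There is one attempt and no reset: what is moved stays moved. The work goes in short steps, Python scripts to look and compute and a tool call to move; the robot and the scene stay as the last step left them, time stands still between calls to the robot, and variables do not carry over. Pictures are saved under pics/ and viewed, at most 10 in all, crops included, and the job is handed in when it is done.

Besides the shell and the picture viewer there is one more tool, called after "Call:" as name([rows], argument=value, ...), one row to a line, values as JSON. arm_command: Moves the arm, as the interface text tells. Shifts and turns lie within -1 to 1; 1 stands for 120 mm of shift or pi/4 rad of turn. Its arguments: {"type":"object","properties":{"increments":{"type":"array"},"grip_force":{"type":"number"}},"required":["increments"]}

```bash
ls; mkdir -p pics; python3 - <<'E'
from rig import ctrl
import cv2,numpy as np
s=ctrl.sense();print(s)
for n in("scene","side"):
    im=ctrl.capture(n);cv2.imwrite(f"pics/{n}0.png",im[:,:,::-1])
    c=ctrl.camera_info(n);print(n,c)
E
```

```text
pics
{'time_s': 0.0, 'joints': array([-2.23412812e-01,  3.13434742e-01,  1.49842347e+00, -1.31878480e-06,
        1.33099752e+00, -2.23372285e-01]), 'dq': array([ 0.00072158, -0.0007961 , -0.00186976, -0.00326137,  0.00106165,
       -0.00074501]), 'tau': array([-5.78409599e-04, -4.12261176e+01, -2.59742296e+01, -3.58453699e-04,
        4.11797926e-03, -1.23038126e-05]), 'eef_pos': array([5.24748284e+02, 3.79638517e-02, 2.30748007e+02]), 'ee_rot': array([-5.34059813e-04,  7.07120857e-01,  7.07092423e-01, -3.37079406e-04]), 'force': array([-0.38510402, -0.11023716,  0.00969203]), 'wrist_torque': array([ 0.00018145,  0.01312604, -0.00158256]), 'grip_force': 0.0, 'grip_width': 0.9975831715566464}
scene {'K': array([[362.72141077,   0.        , 325.93913808],
       [  0.        , 362.72141077, 200.44548961],
       [  0.        ,   0.        ,   1.        ]]), 'dist': array([0.02801455, 0.        , 0.        , 0.        , 0.        ]), 'R': array([[-0.42732074,  0.90398155,  0.01464082],
       [ 0.76296918,  0.36925627, -0.53059198],
       [-0.48505157, -0.21556246, -0.84750092]]), 't': array([ 241.95535828, -437.13153496, 1406.85484611])}
side {'K': array([[511.70959154,   0.        , 312.85677957],
       [  0.        , 511.70959154, 199.68232618],
       [  0.        ,   0.        ,   1.        ]]), 'dist': array([-0.02657992,  0.        ,  0.        ,  0.        ,  0.        ]), 'R': array([[ 0.85634219, -0.51618311,  0.01526576],
       [-0.36060852, -0.61888302, -0.69781466],
       [ 0.36964787,  0.59206318, -0.71611567]]), 't': array([-511.54295527,  267.70357389, 1150.10912346])}
```

View pics/scene0.png

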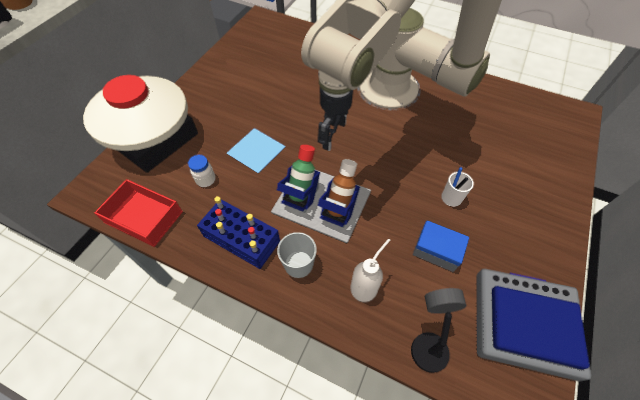

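View pics/side0.png

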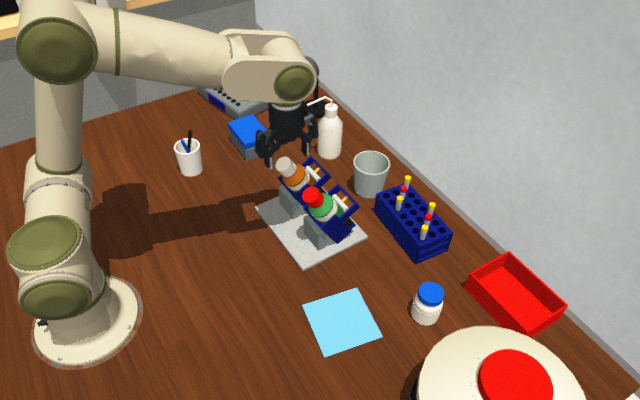

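```bash
python3 - <<'E'
import cv2,numpy as np
a=cv2.imread("pics/scene0.png")[130:250,262:382]
b=cv2.imread("pics/side0.png")[145:275,250:380]
a=cv2.resize(a,(400,400),interpolation=cv2.INTER_CUBIC);b=cv2.resize(b,(400,400),interpolation=cv2.INTER_CUBIC)
cv2.imwrite("pics/crop.png",np.hstack([a,b]))
for n in("scene","side"):
    im=cv2.imread(f"pics/{n}0.png");h=cv2.cvtColor(im,cv2.COLOR_BGR2HSV)
    for nm,lo,hi in(("red",(0,170,100),(6,255,255)),("pad",(90,60,150),(105,200,255))):
        m=cv2.inRange(h,lo,hi);k,l,st,ce=cv2.connectedComponentsWithStats(m)
        for i in range(1,k):
            if st[i,4]>60:
                print(n,nm,st[i],ce[i])
                if nm=="pad": print(cv2.approxPolyDP(cv2.findContours((l==i).astype(np.uint8),0,2)[0][0],8,True).reshape(-1,2).tolist())
E
```

```text
scene red [ 103   75   44   33 1107] [124.62872629  91.08943089]
scene red [298 145  17  16 225] [305.89333333 152.41777778]
scene red [  94  179   89   68 3362] [138.98215348 211.85455086]
scene pad [ 227  129   58   44 1329] [255.57486832 149.98796087]
[[253, 129], [227, 153], [258, 172], [284, 146]]
side red [303 186  21  22 312] [312.94551282 197.05769231]
side red [ 464  251  104   87 5063] [514.25004938 295.47244717]
side red [ 478  349   75   51 3117] [513.46711582 377.24991979]
side pad [ 302  288   81   70 3397] [341.03503091 321.67147483]
[[357, 288], [302, 305], [324, 357], [382, 336]]
```

View pics/crop.png

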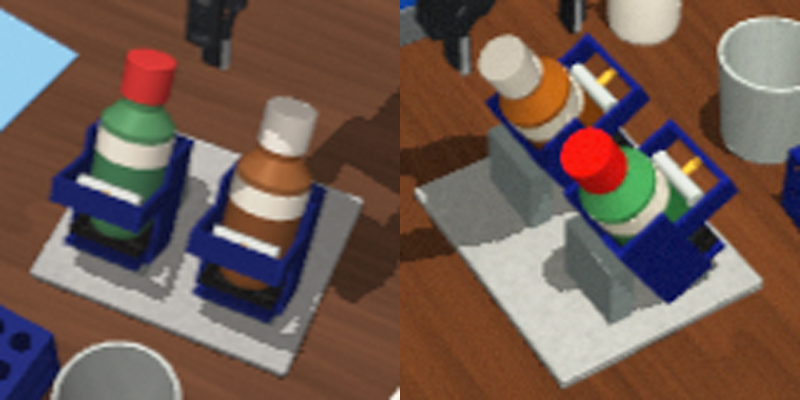

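```bash
cat > h.py <<'E'
import cv2,numpy as np
from scipy.optimize import least_squares
from scipy.spatial.transform import Rotation as Ro
def proj(c,P): return cv2.projectPoints(np.asarray(P,float).reshape(-1,1,3),cv2.Rodrigues(c["R"])[0],c["t"],c["K"],c["dist"])[0].reshape(-1,2)
def tri(cs,ps):
    A=[]
    for c,p in zip(cs,ps):
        u=cv2.undistortPoints(np.array([[p]],float),c["K"],c["dist"])[0,0]
        M=np.c_[c["R"],c["t"]]; A+=[u[0]*M[2]-M[0],u[1]*M[2]-M[1]]
    v=np.linalg.svd(np.array(A))[2][-1];return v[:3]/v[3]
def onplane(c,p,z):
    u=cv2.undistortPoints(np.array([[p]],float),c["K"],c["dist"])[0,0]
    d=c["R"].T@np.r_[u,1];o=-c["R"].T@c["t"];return o+d*(z-o[2])/d[2]
def hull(c,o,R,z0=128,z1=162,r=21):
    t=np.linspace(0,2*np.pi,40);P=np.vstack([np.c_[r*np.cos(t),r*np.sin(t),0*t+z] for z in(z0,z1)])
    return cv2.convexHull(proj(c,o+P@R.T).astype(np.float32))
def feat(h):
    m=cv2.moments(h);x=h[:,0,:];return np.array([m["m10"]/m["m00"],m["m01"]/m["m00"],*x.min(0),*x.max(0)])
E
python3 - <<'E'
from h import *
from rig import ctrl
C={n:ctrl.camera_info(n) for n in("scene","side")}
pads={"scene":[[253,129],[227,153],[258,172],[284,146]],"side":[[382,336],[357,288],[302,305],[324,357]]}
for n in pads:
    w=np.array([onplane(C[n],p,4) for p in pads[n]]);print(n,w.round()[:, :2].tolist(),w.mean(0).round(1))
obs={}
win={"scene":(335,155,362,180),"side":(270,150,300,180)}
for n in C:
    im=cv2.imread(f"pics/{n}0.png");h=cv2.cvtColor(im,cv2.COLOR_BGR2HSV)
    for k in("red","white"):
        x0,y0,x1,y1={"scene":(290,140,320,165),"side":(300,180,330,212)}[n] if k=="red" else win[n]
        m=cv2.inRange(h,(0,150,90),(6,255,255)) if k=="red" else cv2.inRange(h,(0,0,95),(180,60,255))
        mm=np.zeros_like(m);mm[y0:y1,x0:x1]=m[y0:y1,x0:x1]
        kk,l,st,ce=cv2.connectedComponentsWithStats(mm);i=1+np.argmax(st[1:,4])
        s=st[i];obs[n,k]=np.r_[ce[i],s[0]-.5,s[1]-.5,s[0]+s[2]-.5,s[1]+s[3]-.5];print(n,k,obs[n,k].round(1),s[4])
for k in("red","white"): print(k,tri(C.values(),[obs[n,k][:2] for n in C]))
def frame(p,k):
    R=(Ro.from_euler("z",p[3])*Ro.from_euler("y",-np.pi/6)).as_matrix()
    return np.array(p[:3])+R[:,1]*(62.5 if k=="white" else -62.5),R
def res(p):
    r=[]
    for n in C:
        for k in("red","white"):
            d=feat(hull(C[n],*frame(p,k)))-obs[n,k]
            d[2:]*=.4
            r.append(d)
    return np.concatenate(r)
f=least_squares(res,[500,0,60,0],loss="soft_l1");print(f.x,res(f.x).reshape(4,6).round(1))
for k in("red","white"):print(k,frame(f.x,k)[0],frame(f.x,k)[0]+frame(f.x,k)[1][:,2]*145)
E
```

```text
scene [[418.0, -354.0], [549.0, -375.0], [572.0, -241.0], [438.0, -219.0]] [ 494.1 -297.2    4. ]
side [[548.0, -377.0], [572.0, -244.0], [436.0, -219.0], [411.0, -354.0]] [ 492.  -298.7    4. ]
scene red [305.9 152.3 297.5 143.5 314.5 161.5] 247
scene white [347.7 167.4 338.5 158.5 356.5 176.5] 241
side red [312.9 197.1 302.5 185.5 323.5 207.5] 312
side white [285.2 166.3 275.5 156.5 295.5 176.5] 290
red [551.22490016 -71.71018922 171.15518466]
white [547.68923162  54.22471539 170.54528223]
[6.24936722e+02 2.90845577e-13 5.68142809e+01 8.15712631e-02] [[-0.1 -0.5 -0.1 -0.2 -0.  -0.3]
 [ 1.2 -2.4  0.6 -1.1  0.6 -0.9]
 [ 1.6 -5.4  0.3 -2.1  0.9 -1.8]
 [-0.5 -4.1 -0.6 -2.1 -0.  -1.4]]
red [630.029274  -62.2921818  56.8142809] [557.77034311 -68.19954215 182.38796445]
white [619.84416996  62.2921818   56.8142809 ] [547.58523906  56.38482146 182.38796445]
```

```bash
cat > fit.py <<'E'
from h import *
from rig import ctrl
C={n:ctrl.camera_info(n) for n in("scene","side")}
O={("scene","red"):[305.9,152.3,297.5,143.5,314.5,161.5],("scene","white"):[347.7,167.4,338.5,158.5,356.5,176.5],("side","red"):[312.9,197.1,302.5,185.5,323.5,207.5],("side","white"):[285.2,166.3,275.5,156.5,295.5,176.5]}
def frame(p,k):
    R=(Ro.from_euler("z",p[3]/100)*Ro.from_euler("y",-np.pi/6)).as_matrix()
    return np.array(p[:3])+R[:,1]*(62.5 if k=="white" else -62.5),R
def res(p): return np.concatenate([(feat(hull(C[n],*frame(p,k)))-np.array(O[n,k]))*[1,1,.4,.4,.4,.4] for n,k in O])
f=least_squares(res,[615,-8,50,3],x_scale=10,diff_step=1e-3);print(f.x,res(f.x).reshape(4,6).round(1))
for k in("red","white"):print(k,frame(f.x,k)[0],frame(f.x,k)[0]+frame(f.x,k)[1][:,2]*145)
E
python3 fit.py
```

```text
[621.9387636   -6.71070379  45.2946971    3.00567319] [[ 0.   0.2 -0.   0.1  0.  -0. ]
 [-0.1 -0.1  0.1 -0.2  0.1 -0. ]
 [-0.1 -0.1 -0.4  0.1  0.2  0.3]
 [ 0.2  0.  -0.3 -0.4  0.2  0.2]]
red [623.81702651 -69.18247445  45.2946971 ] [551.34977255 -71.36125942 170.86838065]
white [620.06050069  55.76106686  45.2946971 ] [547.59324674  53.58228189 170.86838065]
```

```bash
cat > p.py <<'E'
from h import *
from rig import ctrl
B={};Rb=(Ro.from_euler("z",.03)*Ro.from_euler("y",-np.pi/6)).as_matrix()
c=np.array([621.94,-6.71,45.29]);B["L"]=c+62.5*Rb[:,1];B["R"]=c-62.5*Rb[:,1]
Rt=Rb@np.diag([1,-1,-1.])            # tool: x=bx, y=-by, z=-bz
Rup=Ro.from_euler("z",.03).as_matrix()@np.diag([1,-1,-1.])
def q(v):return Ro.from_quat(np.r_[v[1:],v[0]]).as_matrix()
def go(pos,R):
    s=ctrl.sense();Rc=q(s["ee_rot"]);d=np.asarray(pos)-s["eef_pos"]
    print("t",s["time_s"],"pos",s["eef_pos"].round(1),"F",s["force"].round(1),"g",round(s["grip_width"],3),"j",s["joints"].round(2))
    print("turn units",(Ro.from_matrix(Rc.T@R).as_rotvec()/(np.pi/4)).round(3))
    print("shift mm in target axes",(R.T@d).round(1),"units",(R.T@d/120).round(3),"| in current axes",(Rc.T@d/120).round(3))
    for k in B:print(k,"TCP in bay",(Rb.T@(s["eef_pos"]-B[k])).round(1))
def bay(k,x=0,y=0,z=126):return B[k]+Rb@np.array([x,y,z])
E
python3 -c "
from p import *
go(bay('R',0,0,185),Rt)"
```

```text
t 0.1 pos [524.8   0.  230.8] F [0.9 0.3 0.8] g 0.998 j [-0.22  0.31  1.5  -0.    1.33 -0.22]
turn units [-0.514  0.529  1.913]
shift mm in target axes [-8.8 72.2 24.1] units [-0.073  0.601  0.201] | in current axes [-0.6    0.055  0.211]
L TCP in bay [  8.8 -52.8 209.1]
R TCP in bay [  8.8  72.2 209.1]
```

Call:
arm_command([
  {"dr": [-0.043,0.044,0.159],"offset": [0,0,-0.03],"hand": 1},
  {"dr": [-0.043,0.044,0.159],"offset": [0,0,-0.03],"hand": 1},
  {"dr": [-0.043,0.044,0.159],"offset": [0,0,0],"hand": 1},
  {"dr": [-0.043,0.044,0.159],"offset": [0,0,0],"hand": 1},
  {"dr": [-0.043,0.044,0.159],"offset": [0,0,0],"hand": 1},
  {"dr": [-0.043,0.044,0.159],"offset": [0,0,0],"hand": 1},
  {"dr": [-0.043,0.044,0.159],"offset": [0,0,0],"hand": 1},
  {"dr": [-0.043,0.044,0.159],"offset": [0,0,0],"hand": 1},
], grip_force=60)

```text
time_s: 0.9
eef_pos: [524.7, -0.3, 238.2]
ee_rot: [-0.002, 0.945, 0.269, 0.185]
force: [0.9, -0.3, -0.9]
grip_width: 0.997
grip_force: 0.0
```

Call:
arm_command([
  {"dr": [-0.043,0.044,0.159],"offset": [0,0,0],"hand": 1},
  {"dr": [-0.043,0.044,0.159],"offset": [0,0,0],"hand": 1},
  {"dr": [-0.043,0.044,0.159],"offset": [0,0,0],"hand": 1},
  {"dr": [-0.043,0.044,0.159],"offset": [0,0,0],"hand": 1},
  {"dr": [0,0,0],"offset": [0,0.2,0],"hand": 1},
  {"dr": [0,0,0],"offset": [0,0.2,0],"hand": 1},
  {"dr": [0,0,0],"offset": [0,0.2,0],"hand": 1},
  {"dr": [0,0,0],"offset": [0,0,0],"hand": 1},
])

```text
time_s: 1.7
eef_pos: [527.3, -74.2, 238.4]
ee_rot: [-0.003, 0.966, 0.015, 0.26]
force: [0.4, 0.1, -0.1]
grip_width: 1.0
grip_force: 0.0
```

```bash
python3 -c "
from p import *
go(bay('R'),Rt)
c=ctrl.camera_info('wrist');im=ctrl.capture('wrist')
h1=hull(c,B['R'],Rb);h2=hull(c,B['L'],Rb)
o=np.ascontiguousarray(im[:,:,::-1])
for h in(h1,h2):cv2.polylines(o,[h.astype(int)],True,(0,255,0),1)
cv2.imwrite('pics/w1.png',o)"
```

```text
t 1.7 pos [527.3 -74.2 238.4] F [ 0.4  0.1 -0.1] g 1.0 j [-0.48  0.08  1.86  0.36  0.77  0.85]
turn units [ 0.003 -0.002  0.002]
shift mm in target axes [-12.9  -2.1  89.6] units [-0.107 -0.018  0.746] | in current axes [-0.108 -0.02   0.746]
L TCP in bay [  12.9 -127.1  215.6]
R TCP in bay [ 12.9  -2.1 215.6]
```

View pics/w1.png

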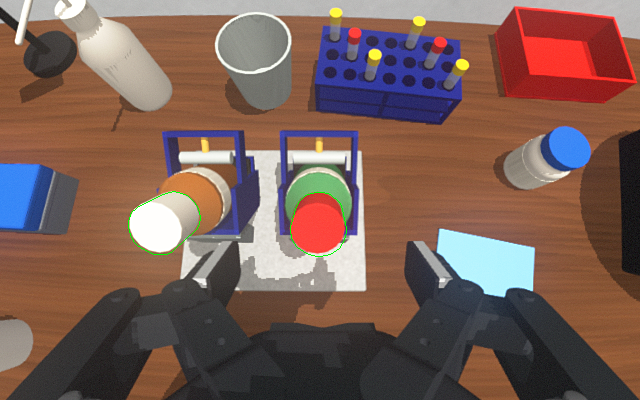

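Call:
arm_command([
  {"dr": [0.003,-0.002,0.002],"offset": [-0.108,-0.02,0],"hand": 1},
  {"dr": [0,0,0],"offset": [0,0,0.13],"hand": 1},
  {"dr": [0,0,0],"offset": [0,0,0.13],"hand": 1},
  {"dr": [0,0,0],"offset": [0,0,0.13],"hand": 1},
  {"dr": [0,0,0],"offset": [0,0,0.13],"hand": 1},
  {"dr": [0,0,0],"offset": [0,0,0.13],"hand": 1},
  {"dr": [0,0,0],"offset": [0,0,0.13],"hand": 1},
  {"dr": [0,0,0],"offset": [0,0,0],"hand": 1},
])

```text
time_s: 2.55
eef_pos: [562.3, -67.2, 149.3]
ee_rot: [-0.005, 0.966, 0.016, 0.257]
force: [0.7, -0.4, -0.2]
grip_width: 1.003
grip_force: 0.0
```

Call:
arm_command([
  {"dr": [0,0,0],"offset": [0,0,0],"hand": -1},
  {"dr": [0,0,0],"offset": [0,0,0],"hand": -1},
  {"dr": [0,0,0],"offset": [0,0,0],"hand": -1},
  {"dr": [0,0,0],"offset": [0,0,0],"hand": -1},
  {"dr": [0,0,0],"offset": [0,0,0],"hand": -1},
  {"dr": [0,0,0],"offset": [0,0,0],"hand": -1},
  {"dr": [0,0,0],"offset": [0,0,0],"hand": -1},
  {"dr": [0,0,0],"offset": [0,0,0],"hand": -1},
])

```text
time_s: 3.35
eef_pos: [563.0, -68.8, 151.8]
ee_rot: [-0.004, 0.966, 0.016, 0.259]
force: [-3.1, -0.2, 6.0]
grip_width: 0.478
grip_force: 60.7
```

```bash
python3 -c "
from p import *
go(bay('R',0,0,122),Rt)"
```

```text
t 3.35 pos [563.  -68.8 151.8] F [-3.1 -0.2  6. ] g 0.478 j [-0.43  0.27  1.89  0.44  0.55  0.78]
turn units [-0.001 -0.002  0.003]
shift mm in target axes [-0.6  2.2  0.7] units [-0.005  0.019  0.005] | in current axes [-0.005  0.019  0.005]
L TCP in bay [   0.6 -122.8  122.7]
R TCP in bay [  0.6   2.2 122.7]
```

Call:
arm_command([
  {"dr": [0,0,0],"offset": [0,0,-0.05],"hand": -1},
  {"dr": [0,0,0],"offset": [0,0,-0.1],"hand": -1},
  {"dr": [0,0,0],"offset": [0,0,-0.12],"hand": -1},
  {"dr": [0,0,0],"offset": [0,0,-0.12],"hand": -1},
  {"dr": [0,0,0],"offset": [0,0,-0.12],"hand": -1},
  {"dr": [0,0,0],"offset": [0,0,-0.15],"hand": -1},
  {"dr": [0,0,0],"offset": [0,0,-0.15],"hand": -1},
  {"dr": [0,0,0],"offset": [0,0,-0.15],"hand": -1},
])

```text
time_s: 4.15
eef_pos: [504.0, -70.1, 250.5]
ee_rot: [-0.005, 0.966, 0.016, 0.258]
force: [0.2, -0.9, -3.6]
grip_width: 0.477
grip_force: 64.6
```

```bash
python3 -c "
from p import *
go([493,-298,150],Rup)
im=ctrl.capture('side');cv2.imwrite('pics/s1.png',im[90:330,200:500,::-1].repeat(2,0).repeat(2,1))"
```

```text
t 4.15 pos [504.  -70.1 250.5] F [ 0.2 -0.9 -3.6] g 0.477 j [-0.5   0.01  1.9   0.36  0.81  0.84]
turn units [-0.003 -0.664  0.003]
shift mm in target axes [-17.8 227.5 100.5] units [-0.149  1.896  0.838] | in current axes [-0.55   1.897  0.647]
L TCP in bay [  -1.1 -122.3  237.6]
R TCP in bay [ -1.1   2.7 237.6]
```

View pics/s1.png

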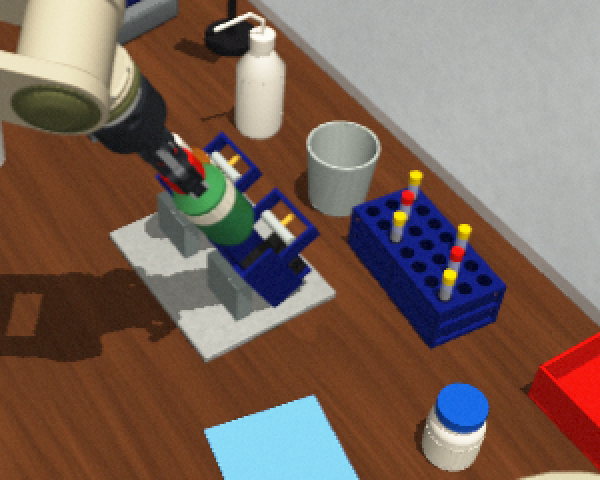

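Call:
arm_command([
  {"dr": [0,0,0],"offset": [0,0.15,0],"hand": -1},
  {"dr": [0,0,0],"offset": [0,0.25,0],"hand": -1},
  {"dr": [0,-0.1,0],"offset": [0,0.3,0],"hand": -1},
  {"dr": [0,-0.114,0],"offset": [0,0.3,0],"hand": -1},
  {"dr": [0,-0.15,0],"offset": [0,0.3,0],"hand": -1},
  {"dr": [0,-0.15,0],"offset": [0,0.3,0],"hand": -1},
  {"dr": [0,-0.1,0],"offset": [0,0.2,0],"hand": -1},
  {"dr": [0,-0.05,0],"offset": [0,0.1,0],"hand": -1},
])

```text
time_s: 5.0
eef_pos: [512.9, -300.0, 248.9]
ee_rot: [-0.001, 1.0, 0.016, -0.001]
force: [-0.6, 1.2, -3.5]
grip_width: 0.473
grip_force: 64.8
```

Call:
arm_command([
  {"dr": [0,0,0],"offset": [-0.15,0,0.25],"hand": -1},
  {"dr": [0,0,0],"offset": [0,0,0.25],"hand": -1},
  {"dr": [0,0,0],"offset": [0,0,0.25],"hand": -1},
  {"dr": [0,0,0],"offset": [0,0,0.1],"hand": -1},
  {"dr": [0,0,0],"offset": [0,0,0],"hand": -1},
  {"dr": [0,0,0],"offset": [0,0,0],"hand": -1},
])

```text
time_s: 5.6
eef_pos: [495.4, -299.2, 149.8]
ee_rot: [0.0, 1.0, 0.016, 0.002]
force: [0.5, 0.1, -3.4]
grip_width: 0.475
grip_force: 64.6
```

```bash
python3 -c "
from p import *
go([493,-298,126.7],Rup)
im=ctrl.capture('side');cv2.imwrite('pics/s2.png',im[180:400,200:500,::-1].repeat(2,0).repeat(2,1))"
```

```text
t 5.6 pos [ 495.4 -299.2  149.8] F [ 0.5  0.1 -3.4] g 0.475 j [-0.75  0.5   1.44  0.    1.19  0.79]
turn units [ 0.001 -0.004  0.004]
shift mm in target axes [-2.4 -1.3 23.1] units [-0.02  -0.011  0.193] | in current axes [-0.021 -0.011  0.193]
L TCP in bay [ -64.9 -351.1  158.1]
R TCP in bay [ -64.9 -226.1  158.1]
```

View pics/s2.png

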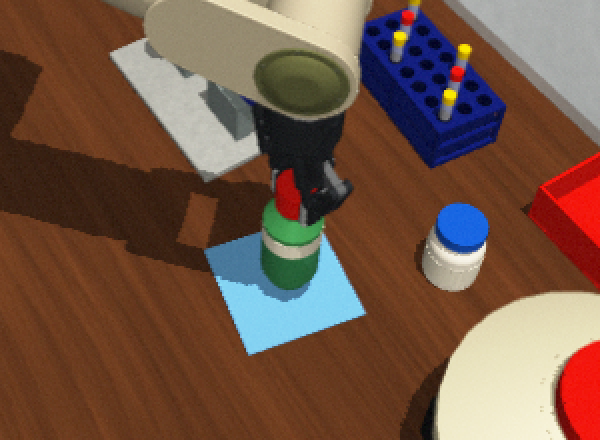

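Call:
arm_command([
  {"dr": [0,0,0],"offset": [0,0,0.06],"hand": -1},
  {"dr": [0,0,0],"offset": [0,0,0.06],"hand": -1},
  {"dr": [0,0,0],"offset": [0,0,0.04],"hand": -1},
  {"dr": [0,0,0],"offset": [0,0,0.012],"hand": -1},
  {"dr": [0,0,0],"offset": [0,0,0.008],"hand": -1},
  {"dr": [0,0,0],"offset": [0,0,0],"hand": -1},
  {"dr": [0,0,0],"offset": [0,0,0],"hand": -1},
])

```text
time_s: 6.35
eef_pos: [495.0, -298.8, 127.6]
ee_rot: [-0.0, 1.0, 0.016, 0.001]
force: [-0.8, 2.3, 3.9]
grip_width: 0.478
grip_force: 65.4
```

Call:
arm_command([
  {"dr": [0,0,0],"offset": [0,0,0],"hand": 1},
  {"dr": [0,0,0],"offset": [0,0,0],"hand": 1},
  {"dr": [0,0,0],"offset": [0,0,0],"hand": 1},
  {"dr": [0,0,0],"offset": [0,0,0],"hand": 1},
  {"dr": [0,0,0],"offset": [0,0,-0.1],"hand": 1},
  {"dr": [0,0,0],"offset": [0,0,-0.35],"hand": 1},
  {"dr": [0,0,0],"offset": [0,0,-0.4],"hand": 1},
  {"dr": [0,0,0],"offset": [0,0,-0.1],"hand": 1},
])

```text
time_s: 7.15
eef_pos: [495.8, -299.9, 247.6]
ee_rot: [0.003, 1.0, 0.016, 0.005]
force: [-0.1, 0.6, 0.3]
grip_width: 0.999
grip_force: 0.0
```

Call:
arm_command([
  {"dr": [0,0.08,0],"offset": [0,-0.3,0],"hand": 1},
  {"dr": [0,0.084,0],"offset": [0,-0.4,0],"hand": 1},
  {"dr": [0,0.1,0],"offset": [0,-0.4,0],"hand": 1},
  {"dr": [0,0.1,0],"offset": [0,-0.4,0],"hand": 1},
  {"dr": [0,0.1,0],"offset": [0,-0.4,0],"hand": 1},
  {"dr": [0,0.1,0],"offset": [0,-0.4,0],"hand": 1},
  {"dr": [0,0.1,0],"offset": [0,-0.4,0],"hand": 1},
  {"dr": [0,0,0],"offset": [0,-0.2,0],"hand": 1},
])

```text
time_s: 7.95
eef_pos: [481.4, 51.9, 241.3]
ee_rot: [-0.005, 0.966, 0.017, 0.26]
force: [0.4, 0.1, -0.1]
grip_width: 0.996
grip_force: 0.0
```

```bash
python3 -c "
from p import *
go(bay('L',0.5,1,122.5),Rt)
im=ctrl.capture('side')
c=ctrl.camera_info('side');h=cv2.cvtColor(im,cv2.COLOR_RGB2HSV);m=cv2.inRange(h,(0,150,90),(6,255,255));m[:,420:]=0
n,l,st,ce=cv2.connectedComponentsWithStats(m);i=1+np.argmax(st[1:,4]);print(st[i],ce[i],feat(hull(c,np.array([495,-298.8,4.]),np.eye(3))))"
```

```text
t 7.95 pos [481.4  51.9 241.3] F [ 0.4  0.1 -0.1] g 0.996 j [-0.2  -0.05  1.98  0.18  0.7   1.23]
turn units [-0.004 -0.003  0.005]
shift mm in target axes [ 22.6  -0.7 116.6] units [ 0.188 -0.006  0.972] | in current axes [ 0.186 -0.002  0.972]
L TCP in bay [-22.1   0.3 239.1]
R TCP in bay [-22.1 125.3 239.1]
[337 270  22  26 449] [347.05345212 282.70601336] [346.42592215 282.54666486 335.78094482 269.34176636 357.27383423
 295.88885498]
```

Call:
arm_command([
  {"dr": [-0.004,-0.003,0.005],"offset": [0.188,-0.006,0.1],"hand": 1},
  {"dr": [0,0,0],"offset": [0,0,0.15],"hand": 1},
  {"dr": [0,0,0],"offset": [0,0,0.16],"hand": 1},
  {"dr": [0,0,0],"offset": [0,0,0.16],"hand": 1},
  {"dr": [0,0,0],"offset": [0,0,0.16],"hand": 1},
  {"dr": [0,0,0],"offset": [0,0,0.14],"hand": 1},
  {"dr": [0,0,0],"offset": [0,0,0.1],"hand": 1},
  {"dr": [0,0,0],"offset": [0,0,0],"hand": 1},
])

```text
time_s: 8.8
eef_pos: [560.7, 51.8, 150.6]
ee_rot: [-0.003, 0.966, 0.014, 0.257]
force: [-0.5, 0.0, 0.3]
grip_width: 0.995
grip_force: 0.0
```

Call:
arm_command([
  {"dr": [0,0,0],"offset": [0,0,0],"hand": -1},
  {"dr": [0,0,0],"offset": [0,0,0],"hand": -1},
  {"dr": [0,0,0],"offset": [0,0,0],"hand": -1},
  {"dr": [0,0,0],"offset": [0,0,0],"hand": -1},
  {"dr": [0,0,0],"offset": [0,0,0],"hand": -1},
  {"dr": [0,0,0],"offset": [0,0,0],"hand": -1},
  {"dr": [0,0,0],"offset": [0,0,0],"hand": -1},
  {"dr": [0,0,0],"offset": [0,0,0],"hand": -1},
])

```text
time_s: 9.6
eef_pos: [560.9, 52.2, 152.5]
ee_rot: [-0.004, 0.966, 0.013, 0.258]
force: [-4.2, 4.0, 6.5]
grip_width: 0.479
grip_force: 60.1
```

```bash
python3 -c "
from p import *
go(bay('L',0.5,1,122.5),Rt)"
```

```text
t 9.6 pos [560.9  52.2 152.5] F [-4.2  4.   6.5] g 0.479 j [-0.16  0.26  1.9   0.2   0.48  1.23]
turn units [ 0.001  0.001 -0.002]
shift mm in target axes [-1.8 -2.8 -0.1] units [-0.015 -0.023 -0.001] | in current axes [-0.015 -0.023 -0.001]
L TCP in bay [  2.3  -1.8 122.4]
R TCP in bay [  2.3 123.2 122.4]
```

Call:
arm_command([
  {"dr": [0,0,0],"offset": [0,0,-0.05],"hand": -1},
  {"dr": [0,0,0],"offset": [0,0,-0.1],"hand": -1},
  {"dr": [0,0,0],"offset": [0,0,-0.12],"hand": -1},
  {"dr": [0,0,0],"offset": [0,0,-0.12],"hand": -1},
  {"dr": [0,0,0],"offset": [0,0,-0.12],"hand": -1},
  {"dr": [0,0,0],"offset": [0,0,-0.15],"hand": -1},
  {"dr": [0,0,0],"offset": [0,0,-0.15],"hand": -1},
  {"dr": [0,0,0],"offset": [0,0,-0.15],"hand": -1},
])

```text
time_s: 10.4
eef_pos: [502.3, 50.2, 251.3]
ee_rot: [-0.003, 0.966, 0.014, 0.257]
force: [0.1, -0.1, -2.5]
grip_width: 0.477
grip_force: 64.6
```

```bash
python3 -c "
from p import *
go(bay('R',0.5,1,237),Rt)"
```

```text
t 10.4 pos [502.3  50.2 251.3] F [ 0.1 -0.1 -2.5] g 0.477 j [-0.19 -0.01  1.91  0.16  0.73  1.26]
turn units [ 0.002  0.006 -0.002]
shift mm in target axes [ -0.4 122.    0.4] units [-0.004  1.017  0.003] | in current axes [-0.002  1.017  0.005]
L TCP in bay [  0.9  -2.  237.4]
R TCP in bay [  0.9 123.  237.4]
```

Call:
arm_command([
  {"dr": [0.002,0.004,-0.002],"offset": [0,0.2,0],"hand": -1},
  {"dr": [0,0,0],"offset": [0,0.3,0],"hand": -1},
  {"dr": [0,0,0],"offset": [0.008,0.3,0],"hand": -1},
  {"dr": [0,0,0],"offset": [0,0.22,0],"hand": -1},
  {"dr": [0,0,0],"offset": [0,0,0],"hand": -1},
  {"dr": [0,0,0],"offset": [0,0,0],"hand": -1},
])

```text
time_s: 11.0
eef_pos: [507.2, -72.2, 251.3]
ee_rot: [-0.004, 0.966, 0.014, 0.258]
force: [-0.0, 0.2, -3.2]
grip_width: 0.476
grip_force: 64.4
```

```bash
python3 -c "
from p import *
go(bay('R',0.5,1,237),Rt)
o=[]
for n,(y,x) in(('scene',(110,250)),('side',(120,240))):
    c=ctrl.camera_info(n);im=np.ascontiguousarray(ctrl.capture(n)[:,:,::-1])
    o.append(cv2.resize(im[y:y+140,x:x+133],(399,420),interpolation=cv2.INTER_CUBIC))
cv2.imwrite('pics/m1.png',np.hstack(o))"
```

```text
t 11.0 pos [507.2 -72.2 251.3] F [-0.   0.2 -3.2] g 0.476 j [-0.5   0.02  1.89  0.36  0.81  0.85]
turn units [-0.     0.001 -0.001]
shift mm in target axes [-1.5 -0.5 -0.3] units [-0.013 -0.004 -0.002] | in current axes [-0.013 -0.004 -0.002]
L TCP in bay [   2.  -124.5  236.7]
R TCP in bay [  2.    0.5 236.7]
```

View pics/m1.png

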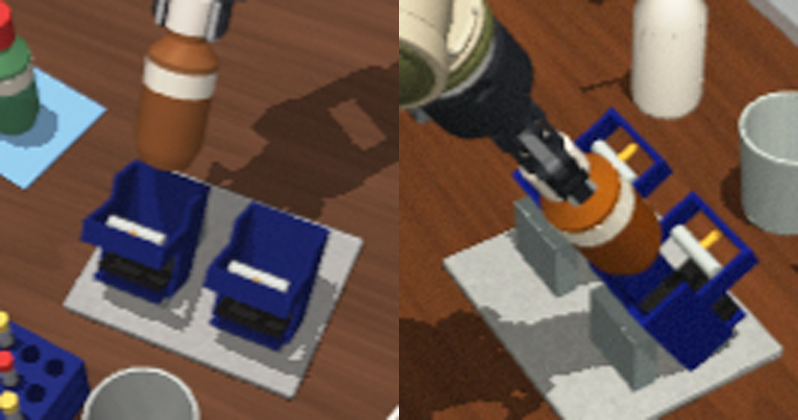

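Call:
arm_command([
  {"dr": [0,0,0],"offset": [0,0,0.1],"hand": -1},
  {"dr": [0,0,0],"offset": [0,0,0.1],"hand": -1},
  {"dr": [0,0,0],"offset": [0,0,0.1],"hand": -1},
  {"dr": [0,0,0],"offset": [0,0,0.07],"hand": -1},
  {"dr": [0,0,0],"offset": [0,0,0.07],"hand": -1},
  {"dr": [0,0,0],"offset": [0,0,0.07],"hand": -1},
  {"dr": [0,0,0],"offset": [0,0,0.07],"hand": -1},
  {"dr": [0,0,0],"offset": [0,0,0.07],"hand": -1},
])

```text
time_s: 11.9
eef_pos: [547.1, -70.8, 184.1]
ee_rot: [-0.004, 0.966, 0.015, 0.259]
force: [-3.2, 0.1, -3.5]
grip_width: 0.481
grip_force: 64.9
```

```bash
python3 -c "
from p import *
go(bay('R',2.3,0,122.4),Rt)
print(Rb.T@ctrl.sense()['force'])"
```

```text
t 11.9 pos [547.1 -70.8 184.1] F [-3.2  0.1 -3.5] g 0.481 j [-0.45  0.19  1.89  0.41  0.63  0.81]
turn units [ 0.    -0.001  0.   ]
shift mm in target axes [-0.6  0.7 36.2] units [-0.005  0.006  0.301] | in current axes [-0.006  0.006  0.301]
L TCP in bay [   2.9 -124.3  158.6]
R TCP in bay [  2.9   0.7 158.6]
[-4.47952397  0.18630813 -1.4106163 ]
```

Call:
arm_command([
  {"dr": [0,0,0],"offset": [-0.005,0,0.05],"hand": -1},
  {"dr": [0,0,0],"offset": [0,0,0.05],"hand": -1},
  {"dr": [0,0,0],"offset": [0,0,0.05],"hand": -1},
  {"dr": [0,0,0],"offset": [0,0,0.05],"hand": -1},
  {"dr": [0,0,0],"offset": [0,0,0.04],"hand": -1},
  {"dr": [0,0,0],"offset": [0,0,0.03],"hand": -1},
  {"dr": [0,0,0],"offset": [0,0,0],"hand": -1},
  {"dr": [0,0,0],"offset": [0,0,0],"hand": -1},
])

```text
time_s: 12.7
eef_pos: [562.5, -70.4, 155.6]
ee_rot: [-0.004, 0.966, 0.014, 0.259]
force: [3.5, -0.9, -9.1]
grip_width: 0.478
grip_force: 64.2
```

```bash
python3 -c "
from p import *
go(bay('R',2.3,0,122.4),Rt)
print(Rb.T@ctrl.sense()['force'])"
```

```text
t 12.7 pos [562.5 -70.4 155.6] F [ 3.5 -0.9 -9.1] g 0.478 j [-0.44  0.26  1.88  0.43  0.56  0.79]
turn units [-0. -0. -0.]
shift mm in target axes [0.2 0.7 3.8] units [0.002 0.005 0.031] | in current axes [0.002 0.005 0.031]
L TCP in bay [   2.1 -124.3  126.2]
R TCP in bay [  2.1   0.7 126.2]
[-1.60235765 -1.03894809 -9.63215703]
```

Call:
arm_command([
  {"dr": [0,0,0],"offset": [0,0,0.01],"hand": -1},
  {"dr": [0,0,0],"offset": [0,0,0.01],"hand": -1},
  {"dr": [0,0,0],"offset": [0,0,0.01],"hand": -1},
  {"dr": [0,0,0],"offset": [0,0,0],"hand": -1},
  {"dr": [0,0,0],"offset": [0,0,0],"hand": -1},
])

```text
time_s: 13.2
eef_pos: [564.5, -70.3, 153.3]
ee_rot: [-0.004, 0.966, 0.015, 0.259]
force: [-3.7, -0.1, 1.9]
grip_width: 0.48
grip_force: 65.3
```

```bash
python3 -c "
from p import *
go(bay('R',2.3,0,122.4),Rt)
print(Rb.T@ctrl.sense()['force'])"
```

```text
t 13.2 pos [564.5 -70.3 153.3] F [-3.7 -0.1  1.9] g 0.48 j [-0.43  0.27  1.88  0.44  0.56  0.78]
turn units [ 0.    -0.002  0.   ]
shift mm in target axes [-0.3  0.7  0.8] units [-0.002  0.005  0.007] | in current axes [-0.002  0.005  0.006]
L TCP in bay [   2.6 -124.3  123.2]
R TCP in bay [  2.6   0.7 123.2]
[-2.26082064  0.02523     3.48603364]
```

Call:
arm_command([
  {"dr": [0,0,0],"offset": [0,0,0.008],"hand": -1},
  {"dr": [0,0,0],"offset": [0,0,0.008],"hand": -1},
  {"dr": [0,0,0],"offset": [0,0,0],"hand": -1},
  {"dr": [0,0,0],"offset": [0,0,0],"hand": -1},
])

```text
time_s: 13.6
eef_pos: [565.4, -70.2, 151.8]
ee_rot: [-0.004, 0.966, 0.015, 0.26]
force: [-7.7, 0.2, 4.6]
grip_width: 0.478
grip_force: 65.6
```

```bash
python3 -c "
from p import *
go(bay('R',2.3,0,122.4),Rt)
print(Rb.T@ctrl.sense()['force'])"
```

```text
t 13.6 pos [565.4 -70.2 151.8] F [-7.7  0.2  4.6] g 0.478 j [-0.43  0.27  1.88  0.44  0.55  0.78]
turn units [ 0.    -0.002  0.   ]
shift mm in target axes [-0.3  0.7 -0.9] units [-0.003  0.006 -0.008] | in current axes [-0.003  0.006 -0.008]
L TCP in bay [   2.6 -124.3  121.5]
R TCP in bay [  2.6   0.7 121.5]
[-4.38726006  0.40020999  7.80029824]
```

Call:
arm_command([
  {"dr": [0,0,0],"offset": [0,0,0],"hand": 1},
  {"dr": [0,0,0],"offset": [0,0,0],"hand": 1},
  {"dr": [0,0,0],"offset": [0,0,0],"hand": 1},
  {"dr": [0,0,0],"offset": [0,0,0],"hand": 1},
  {"dr": [0,0,0],"offset": [0,0,-0.1],"hand": 1},
  {"dr": [0,0,0],"offset": [0,0,-0.3],"hand": 1},
  {"dr": [0,0,0],"offset": [0,0,-0.4],"hand": 1},
  {"dr": [0,0,0],"offset": [0,0,-0.2],"hand": 1},
])

```text
time_s: 14.4
eef_pos: [504.3, -72.3, 259.0]
ee_rot: [-0.003, 0.965, 0.015, 0.261]
force: [0.3, 0.7, 0.1]
grip_width: 0.999
grip_force: 0.0
```

Call:
arm_command([
  {"dr": [0,-0.08,0],"offset": [0,0.15,0],"hand": 1},
  {"dr": [0,-0.1,0],"offset": [0,0.25,0],"hand": 1},
  {"dr": [0,-0.1,0],"offset": [0,0.3,0],"hand": 1},
  {"dr": [0,-0.114,0],"offset": [0,0.3,0],"hand": 1},
  {"dr": [0,-0.14,0],"offset": [0,0.3,0],"hand": 1},
  {"dr": [0,-0.13,0],"offset": [0,0.3,0],"hand": 1},
  {"dr": [0,0,0],"offset": [0,0.3,0],"hand": 1},
  {"dr": [0,0,0],"offset": [0,0,0],"hand": 1},
])

```text
time_s: 15.2
eef_pos: [511.5, -303.5, 254.9]
ee_rot: [0.0, 1.0, 0.013, 0.001]
force: [0.6, 0.3, 0.1]
grip_width: 0.999
grip_force: 0.0
```

```bash
python3 -c "
from p import *
go([495,-298.8,127.6],Rup)
for n,w in(('scene',(285,135,325,172)),('side',(295,175,335,222))):
    c=ctrl.camera_info(n);im=ctrl.capture(n);cv2.imwrite(f'pics/{n}_b.png',im[:,:,::-1]);h=cv2.cvtColor(im,cv2.COLOR_RGB2HSV)
    x0,y0,x1,y1=w
    m=cv2.inRange(h,(0,0,95),(180,60,255));mm=np.zeros_like(m);mm[y0:y1,x0:x1]=m[y0:y1,x0:x1]
    k,l,st,ce=cv2.connectedComponentsWithStats(mm);i=1+np.argmax(st[1:,4]);print(n,ce[i],st[i])
    for z in(0,5,10):print(z,feat(hull(c,B['R']+Rb[:,2]*z,Rb)).round(1))
"
```

```text
t 15.2 pos [ 511.5 -303.5  254.9] F [0.6 0.3 0.1] g 0.999 j [-0.73  0.45  1.23  0.    1.45  0.81]
turn units [ 0.001 -0.003 -0.005]
shift mm in target axes [-16.4  -5.2 127.3] units [-0.136 -0.043  1.06 ] | in current axes [-0.139 -0.044  1.06 ]
L TCP in bay [   1.5 -355.8  241.1]
R TCP in bay [   1.5 -230.8  241.1]
scene [305.80497925 152.58091286] [298 144  17  18 241]
0 [305.9 152.5 297.4 143.7 314.5 161.4]
5 [306.3 150.9 297.7 142.  314.9 159.8]
10 [306.6 149.2 298.  140.4 315.3 158.1]
side [312.46491228 196.92397661] [302 187  22  21 342]
0 [312.8 197.  301.6 185.7 324.  208.2]
5 [312.  196.1 300.7 184.8 323.2 207.4]
10 [311.1 195.2 299.7 183.8 322.4 206.5]
```

Call:
arm_command([
  {"dr": [0,-0.003,-0.005],"offset": [-0.138,-0.044,0],"hand": 1},
  {"dr": [0,0,0],"offset": [0,0,0.16],"hand": 1},
  {"dr": [0,0,0],"offset": [0,0,0.2],"hand": 1},
  {"dr": [0,0,0],"offset": [0,0,0.2],"hand": 1},
  {"dr": [0,0,0],"offset": [0,0,0.2],"hand": 1},
  {"dr": [0,0,0],"offset": [0,0,0.2],"hand": 1},
  {"dr": [0,0,0],"offset": [0,0,0.1],"hand": 1},
  {"dr": [0,0,0],"offset": [0,0,0],"hand": 1},
])

```text
time_s: 16.1
eef_pos: [495.1, -294.1, 127.4]
ee_rot: [-0.001, 1.0, 0.017, -0.0]
force: [0.5, 0.2, 0.0]
grip_width: 1.0
grip_force: 0.0
```

Call:
arm_command([
  {"dr": [0,0,0],"offset": [0,0,0],"hand": -1},
  {"dr": [0,0,0],"offset": [0,0,0],"hand": -1},
  {"dr": [0,0,0],"offset": [0,0,0],"hand": -1},
  {"dr": [0,0,0],"offset": [0,0,0],"hand": -1},
  {"dr": [0,0,0],"offset": [0,0,0],"hand": -1},
  {"dr": [0,0,0],"offset": [0,0,0],"hand": -1},
  {"dr": [0,0,0],"offset": [0,0,0],"hand": -1},
])

```text
time_s: 16.8
eef_pos: [496.0, -295.9, 129.3]
ee_rot: [0.001, 1.0, 0.017, 0.001]
force: [-1.1, -1.7, 6.8]
grip_width: 0.477
grip_force: 60.4
```

Call:
arm_command([
  {"dr": [0,0,0],"offset": [0,0,-0.05],"hand": -1},
  {"dr": [0,0,0],"offset": [0,0,-0.15],"hand": -1},
  {"dr": [0,0,0],"offset": [0,0,-0.25],"hand": -1},
  {"dr": [0,0,0],"offset": [0,0,-0.25],"hand": -1},
  {"dr": [0,0,0],"offset": [0,0,-0.25],"hand": -1},
  {"dr": [0,0,0],"offset": [0,0,-0.25],"hand": -1},
  {"dr": [0,0,0],"offset": [0,0,-0.1],"hand": -1},
  {"dr": [0,0,0],"offset": [0,0,0],"hand": -1},
])

```text
time_s: 17.6
eef_pos: [495.6, -295.2, 284.8]
ee_rot: [0.001, 1.0, 0.017, 0.001]
force: [0.3, 0.2, -4.0]
grip_width: 0.479
grip_force: 61.4
```

```bash
python3 -c "
from p import *
go(bay('L',0,0,250),Rt)"
```

```text
t 17.6 pos [ 495.6 -295.2  284.8] F [ 0.3  0.2 -4. ] g 0.479 j [-0.74  0.4   1.24  0.    1.5   0.8 ]
turn units [0.    0.664 0.005]
shift mm in target axes [  -2.8 -347.1   24.9] units [-0.024 -2.893  0.207] | in current axes [ 0.094 -2.893  0.188]
L TCP in bay [   2.8 -347.1  274.9]
R TCP in bay [   2.8 -222.1  274.9]
```

Call:
arm_command([
  {"dr": [0,0,0],"offset": [0,0,-0.2],"hand": -1},
  {"dr": [0,0,0.005],"offset": [0,0,-0.3],"hand": -1},
  {"dr": [0,0,0],"offset": [0,-0.15,-0.1],"hand": -1},
  {"dr": [0,0,0],"offset": [0,-0.3,0],"hand": -1},
  {"dr": [0,0,0],"offset": [0,-0.35,0],"hand": -1},
  {"dr": [0,0,0],"offset": [0,-0.35,0],"hand": -1},
  {"dr": [0,0,0],"offset": [0,-0.35,0],"hand": -1},
  {"dr": [0,0,0],"offset": [0,-0.35,0],"hand": -1},
])

```text
time_s: 18.4
eef_pos: [487.7, -70.7, 353.9]
ee_rot: [-0.001, 1.0, 0.015, -0.001]
force: [1.0, -0.8, -2.7]
grip_width: 0.48
grip_force: 61.9
```

Call:
arm_command([
  {"dr": [0,0,0],"offset": [0,-0.35,0],"hand": -1},
  {"dr": [0,0.084,0],"offset": [0,-0.35,0],"hand": -1},
  {"dr": [0,0.12,0],"offset": [0,-0.2,0],"hand": -1},
  {"dr": [0,0.12,0],"offset": [0,-0.1,0],"hand": -1},
  {"dr": [0,0.12,0],"offset": [0,-0.04,0],"hand": -1},
  {"dr": [0,0.12,0],"offset": [0,0,0],"hand": -1},
  {"dr": [0,0.1,0],"offset": [0,0,0],"hand": -1},
  {"dr": [0,0,0],"offset": [0,0,0],"hand": -1},
])

```text
time_s: 19.2
eef_pos: [482.8, 52.4, 353.3]
ee_rot: [-0.005, 0.966, 0.015, 0.256]
force: [0.1, -0.5, -3.5]
grip_width: 0.474
grip_force: 61.9
```

```bash
python3 -c "
from p import *
go(bay('L',1.5,0,237),Rt)"
```

```text
t 19.2 pos [482.8  52.4 353.3] F [ 0.1 -0.5 -3.5] g 0.474 j [-0.19 -0.12  1.75  0.13  1.01  1.3 ]
turn units [-0.002  0.006 -0.   ]
shift mm in target axes [-33.6   0.7  98.4] units [-0.28   0.006  0.82 ] | in current axes [-0.276  0.007  0.822]
L TCP in bay [ 35.1   0.7 335.4]
R TCP in bay [ 35.1 125.7 335.4]
```

Call:
arm_command([
  {"dr": [-0.002,0.006,0],"offset": [-0.138,0.008,0.05],"hand": -1},
  {"dr": [0,0,0],"offset": [-0.14,0,0.15],"hand": -1},
  {"dr": [0,0,0],"offset": [0,0,0.2],"hand": -1},
  {"dr": [0,0,0],"offset": [0,0,0.2],"hand": -1},
  {"dr": [0,0,0],"offset": [0,0,0.15],"hand": -1},
  {"dr": [0,0,0],"offset": [0,0,0.07],"hand": -1},
  {"dr": [0,0,0],"offset": [0,0,0],"hand": -1},
  {"dr": [0,0,0],"offset": [0,0,0],"hand": -1},
])

```text
time_s: 20.0
eef_pos: [505.4, 51.1, 254.5]
ee_rot: [-0.003, 0.965, 0.014, 0.26]
force: [-0.2, -0.1, -3.5]
grip_width: 0.477
grip_force: 61.9
```

```bash
python3 -c "
from p import *
go(bay('L',1.8,0,123),Rt)
o=[]
for n,(y,x) in(('scene',(110,270)),('side',(100,240))):
    c=ctrl.camera_info(n);im=np.ascontiguousarray(ctrl.capture(n)[:,:,::-1])
    o.append(cv2.resize(im[y:y+140,x:x+133],(399,420),interpolation=cv2.INTER_CUBIC))
cv2.imwrite('pics/m2.png',np.hstack(o))"
```

```text
t 20.0 pos [505.4  51.1 254.5] F [-0.2 -0.1 -3.5] g 0.477 j [-0.19 -0.    1.9   0.16  0.73  1.26]
turn units [ 0.002 -0.004  0.   ]
shift mm in target axes [ -3.4  -1.2 115.5] units [-0.029 -0.01   0.963] | in current axes [-0.031 -0.011  0.962]
L TCP in bay [  5.2  -1.2 238.5]
R TCP in bay [  5.2 123.8 238.5]
```

View pics/m2.png

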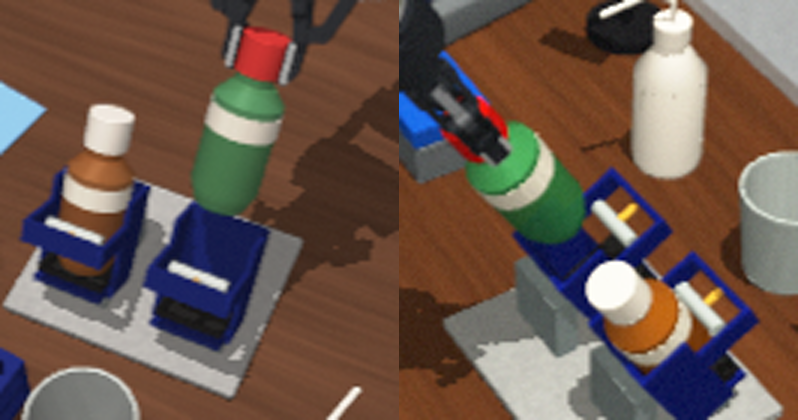

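Call:
arm_command([
  {"dr": [0.002,-0.004,0],"offset": [-0.026,-0.008,0],"hand": -1},
  {"dr": [0,0,0],"offset": [0,0,0.12],"hand": -1},
  {"dr": [0,0,0],"offset": [0,0,0.1],"hand": -1},
  {"dr": [0,0,0],"offset": [0,0,0.1],"hand": -1},
  {"dr": [0,0,0],"offset": [0,0,0.1],"hand": -1},
  {"dr": [0,0,0],"offset": [0,0,0.07],"hand": -1},
  {"dr": [0,0,0],"offset": [0,0,0.07],"hand": -1},
  {"dr": [0,0,0],"offset": [0,0,0.07],"hand": -1},
])

```text
time_s: 20.9
eef_pos: [540.9, 53.3, 187.0]
ee_rot: [-0.004, 0.966, 0.015, 0.259]
force: [-7.2, 4.1, 7.3]
grip_width: 0.478
grip_force: 62.6
```

```bash
python3 -c "
from p import *
go(bay('L',1.8,0,123),Rt)
print(Rb.T@ctrl.sense()['force'])"
```

```text
t 20.9 pos [540.9  53.3 187. ] F [-7.2  4.1  7.3] g 0.478 j [-0.16  0.16  1.91  0.18  0.56  1.24]
turn units [-0.001 -0.001  0.   ]
shift mm in target axes [-0.5 -0.1 39.3] units [-0.004 -0.001  0.327] | in current axes [-0.004 -0.     0.327]
L TCP in bay [ 2.300e+00 -1.000e-01  1.623e+02]
R TCP in bay [  2.3 124.9 162.3]
[-2.49825146  4.35027002  9.8528342 ]
```

Call:
arm_command([
  {"dr": [0,0,0],"offset": [0,-0.015,0],"hand": -1},
  {"dr": [0,0,0],"offset": [0,0,0],"hand": -1},
  {"dr": [0,0,0],"offset": [0,0,0.03],"hand": -1},
  {"dr": [0,0,0],"offset": [0,0,0.03],"hand": -1},
])

```text
time_s: 21.3
eef_pos: [544.3, 54.8, 181.4]
ee_rot: [-0.004, 0.966, 0.014, 0.259]
force: [-0.7, 0.1, -3.8]
grip_width: 0.479
grip_force: 62.4
```

```bash
python3 -c "
from p import *
go(bay('L',1.8,0,123),Rt)
print(Rb.T@ctrl.sense()['force'])"
```

```text
t 21.3 pos [544.3  54.8 181.4] F [-0.7  0.1 -3.8] g 0.479 j [-0.16  0.18  1.91  0.18  0.54  1.25]
turn units [ 0.    -0.002  0.   ]
shift mm in target axes [-0.7  1.3 32.7] units [-0.006  0.011  0.272] | in current axes [-0.006  0.011  0.272]
L TCP in bay [  2.5   1.3 155.7]
R TCP in bay [  2.5 126.3 155.7]
[-2.47794526  0.15206357 -2.92135417]
```

Call:
arm_command([
  {"dr": [0,0,0],"offset": [0,0,0.05],"hand": -1},
  {"dr": [0,0,0],"offset": [0,0,0.05],"hand": -1},
  {"dr": [0,0,0],"offset": [0,0,0.05],"hand": -1},
  {"dr": [0,0,0],"offset": [0,0,0.04],"hand": -1},
  {"dr": [0,0,0],"offset": [0,0,0.03],"hand": -1},
  {"dr": [0,0,0],"offset": [0,0,0.02],"hand": -1},
  {"dr": [0,0,0],"offset": [0,0,0.01],"hand": -1},
  {"dr": [0,0,0],"offset": [0,0,0],"hand": -1},
])

```text
time_s: 22.1
eef_pos: [559.2, 55.3, 154.7]
ee_rot: [-0.004, 0.966, 0.014, 0.259]
force: [1.2, 0.6, -2.3]
grip_width: 0.48
grip_force: 62.7
```

```bash
python3 -c "
from p import *
go(bay('L',1.8,0,123),Rt)
print(Rb.T@ctrl.sense()['force'])"
```

```text
t 22.1 pos [559.2  55.3 154.7] F [ 1.2  0.6 -2.3] g 0.48 j [-0.15  0.25  1.9   0.2   0.48  1.24]
turn units [ 0. -0. -0.]
shift mm in target axes [-0.3  1.4  2.2] units [-0.002  0.011  0.018] | in current axes [-0.002  0.011  0.018]
L TCP in bay [  2.1   1.4 125.2]
R TCP in bay [  2.1 126.4 125.2]
[-0.14553956  0.58233813 -2.62189349]
```

Call:
arm_command([
  {"dr": [0,0,0],"offset": [0,0,0.008],"hand": -1},
  {"dr": [0,0,0],"offset": [0,0,0.008],"hand": -1},
  {"dr": [0,0,0],"offset": [0,0,0],"hand": -1},
  {"dr": [0,0,0],"offset": [0,0,0],"hand": -1},
])

```text
time_s: 22.5
eef_pos: [560.1, 55.3, 153.6]
ee_rot: [-0.004, 0.966, 0.015, 0.259]
force: [-4.9, 0.3, 3.8]
grip_width: 0.476
grip_force: 63.1
```

```bash
python3 -c "
from p import *
go(bay('L',1.8,0,123),Rt)
print(Rb.T@ctrl.sense()['force'])"
```

```text
t 22.5 pos [560.1  55.3 153.6] F [-4.9  0.3  3.8] g 0.476 j [-0.15  0.25  1.9   0.2   0.48  1.24]
turn units [ 0.    -0.001  0.   ]
shift mm in target axes [-0.4  1.4  0.7] units [-0.004  0.011  0.006] | in current axes [-0.004  0.011  0.006]
L TCP in bay [  2.2   1.4 123.7]
R TCP in bay [  2.2 126.4 123.7]
[-2.3642533   0.4836687   5.70821049]
```

Call:
arm_command([
  {"dr": [0,0,0],"offset": [0,0,0.007],"hand": -1},
  {"dr": [0,0,0],"offset": [0,0,0.007],"hand": -1},
  {"dr": [0,0,0],"offset": [0,0,0],"hand": -1},
  {"dr": [0,0,0],"offset": [0,0,0],"hand": -1},
])

```text
time_s: 22.9
eef_pos: [560.9, 55.3, 152.3]
ee_rot: [-0.004, 0.966, 0.015, 0.259]
force: [-7.3, -1.6, 6.6]
grip_width: 0.474
grip_force: 63.4
```

```bash
python3 -c "
from p import *
go(bay('L',1.8,0,123),Rt)
print(Rb.T@ctrl.sense()['force'])"
```

```text
t 22.9 pos [560.9  55.3 152.3] F [-7.3 -1.6  6.6] g 0.474 j [-0.15  0.26  1.9   0.2   0.47  1.24]
turn units [ 0.    -0.001  0.   ]
shift mm in target axes [-0.5  1.4 -0.8] units [-0.004  0.011 -0.006] | in current axes [-0.004  0.011 -0.006]
L TCP in bay [  2.3   1.4 122.2]
R TCP in bay [  2.3 126.4 122.2]
[-3.04945915 -1.362722    9.34947988]
```

Force rises like the foot spring: home. Release, back off and check by image.

Call:
arm_command([
  {"dr": [0,0,0],"offset": [0,0,0],"hand": 1},
  {"dr": [0,0,0],"offset": [0,0,0],"hand": 1},
  {"dr": [0,0,0],"offset": [0,0,0],"hand": 1},
  {"dr": [0,0,0],"offset": [0,0,0],"hand": 1},
  {"dr": [0,0,0],"offset": [0,0,-0.1],"hand": 1},
  {"dr": [0,0,0],"offset": [0,0,-0.3],"hand": 1},
  {"dr": [0,0,0],"offset": [0,0,-0.4],"hand": 1},
  {"dr": [0,0,0],"offset": [0,0,-0.2],"hand": 1},
])

```text
time_s: 23.7
eef_pos: [500.0, 53.6, 259.6]
ee_rot: [-0.003, 0.965, 0.015, 0.261]
force: [0.6, -0.2, -1.0]
grip_width: 0.998
grip_force: 0.0
```

Call:
arm_command([
  {"dr": [0,0,0],"offset": [-0.2,0,-0.2],"hand": 1},
  {"dr": [0,0,0],"offset": [0,0,0],"hand": 1},
  {"dr": [0,0,0],"offset": [0,0,0],"hand": 1},
  {"dr": [0,0,0],"offset": [0,0,0],"hand": 1},
])

```text
time_s: 24.1
eef_pos: [468.5, 52.5, 264.5]
ee_rot: [-0.004, 0.966, 0.014, 0.259]
force: [-0.1, 0.2, -0.8]
grip_width: 0.997
grip_force: 0.0
```

```bash
python3 -c "
from p import *
o=[]
R={('scene','R'):(285,135,325,172),('side','R'):(295,175,335,222),('scene','L'):(325,145,370,190),('side','L'):(262,140,302,190)}
for n in('scene','side'):
    c=ctrl.camera_info(n);im=ctrl.capture(n);h=cv2.cvtColor(im,cv2.COLOR_RGB2HSV)
    for k in 'LR':
        x0,y0,x1,y1=R[n,k]
        m=cv2.inRange(h,(0,0,95),(180,60,255)) if k=='R' else cv2.inRange(h,(0,150,90),(6,255,255))
        mm=np.zeros_like(m);mm[y0:y1,x0:x1]=m[y0:y1,x0:x1]
        q_,l,st,ce=cv2.connectedComponentsWithStats(mm);i=1+np.argmax(st[1:,4]);print(n,k,ce[i],st[i])
        for z in(0,5):print(z,feat(hull(c,B[k]+Rb[:,2]*z,Rb)).round(1)[:2])
    y,x={'scene':(110,260),'side':(120,240)}[n]
    o.append(cv2.resize(im[y:y+140,x:x+133,::-1],(399,420),interpolation=cv2.INTER_CUBIC))
cv2.imwrite('pics/m3.png',np.hstack(o))
print(ctrl.sense()['time_s'],ctrl.sense()['eef_pos'])"
```

```text
scene L [347.33596838 167.53359684] [339 159  18  18 253]
0 [347.6 167.3]
5 [348.1 165.6]
scene R [305.80686695 152.74678112] [298 145  17  17 233]
0 [305.9 152.5]
5 [306.3 150.9]
side L [285.41139241 166.42405063] [275 157  21  20 316]
0 [285.4 166.3]
5 [284.5 165.4]
side R [312.47660819 196.88888889] [302 187  22  21 342]
0 [312.8 197. ]
5 [312.  196.1]
24.2 [468.50413927  52.57169672 264.06023948]
```

View pics/m3.png

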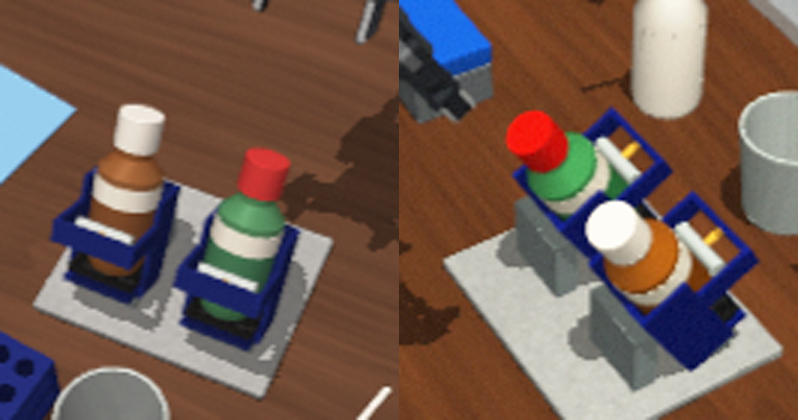

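Both caps lie within 0.4 px of the fully home position, and the gripper is clear.

```bash
python3 -c "
from rig import ctrl
print(ctrl.finish_job())"
```

```text
the job is handed in; nothing more can be done
None
```

The bottles are swapped: amber now sits in the right bay and green in the left, each pushed home against its foot plate and released. I handed the job in at about 24 s; the hand-in call returned no verdict.

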